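# Swing the engraving vise over the filings tray

## Task

Swing the heavy engraving vise on its free-running arm from where it stands across to the round copper filings tray and bring it to rest centred over the tray, then keep clear of it for a few seconds while it stands still. Push only against the side of the round sprung guard below the vise, from whichever side is needed, gently enough that the guard never bottoms out on its springs; touch neither the arm nor the vise on top, and do not let the vise swing out beyond the tray's far rim.

Things in the scene. Friction and masses are not known exactly. Their poses are not given: they have to be found in the camera images.
- boom: Swing arm with the heavy vise. Origin on the table under the vise's axis; x axis points along the arm to the vertical pivot axis, 420 mm away (hub 110 mm across). Turns 0.8 rad each way from mid-range; starts on the robot's left. Inertia about the pivot 0.83 kg m2 (4.7 kg felt at the vise; varies by 25 percent), drag 0.1 N m s/rad, dry friction 0.002 N m: it coasts for many seconds.
- vise_center (a point): The same axis 160 mm above the table, fixed on the arm, axes as boom; its -y is the way to the tray. The arm is a grey flat bar 90 mm wide, 36 to 54 mm above the table; the steel vise head (68 mm across, 164 to 182 mm up, with jaws and a small workpiece) sits above the guard. Touch neither.
- guard (a joint): Give of the sprung guard relative to the vise, m, along the swing: 0 untouched, negative when pushed towards the tray's side (the robot's right), positive when pushed the other way. Spring 60 N/m, damping 1.2 N s/m, guard mass 0.3 kg, hard stops at -0.030 and 0.030. Running into something that does not yield, the vise is thrown back with most of its speed.
- guard_mid (a point): Middle of the sprung guard: a closed black rubber drum with metal bands, 120 mm across (too wide to grip), from 60 to 160 mm above the table, around the vise below its head; this point is on its axis, 110 mm above the table. Its y axis: the spring's direction. Push it 135 to 155 mm above the table so that the gripper clears the vise head.
- tray_center (a point): Centre of the inner floor, 4 mm above the table, of the round copper filings tray, 200 mm across at the base and 220 mm at the rim, 20 mm high, clamped to the pivot's foot by a flat bracket; the vise passes over it. It lies 420 mm from the pivot axis, to the right of where the arm starts. Its x axis points to the pivot axis, its -y is the way the vise arrives and would run on.
- jar: Glass jar 64 mm across, 90 mm high, standing loose on the bench on the left, leave alone. Origin: centre of its underside.
- hammer: Hammer lying loose on the bench to the robot's right, leave alone. Origin about its middle.
- pitchblock: Dark wooden block 70 x 70 x 50 mm loose on the right of the bench, leave alone. Origin: centre of its underside.

How it is judged:
By the outcome, as a careful person would: the job done as asked, in the order asked, and still so for the second after the job is handed in, with the robot touching nothing.
It also fails if it takes over 40 s, if anything falls off the work surface, if the arm or the gripper's body presses on something with over 40 N, if the wrist force passes 120 N, or if a joint passes its speed limit or range.

## Robot

A 6-joint arm with a two-finger parallel gripper is mounted at the origin on the work surface. World frame = base frame: x ahead of the robot, y to its left, z up, the work surface at z = 0. Lengths are in mm, angles in rad, forces in N, time in s.
With the tool pointing down it reaches from about 300 to 875 mm from the base axis. Payload 6.4 kg.
Tool frame: the origin (TCP) lies midway between the tips of the shut fingers; the grasp point (between the pads) lies 19 mm behind it; z points along the fingers, y is the line along which they close (so a half turn about z gives the same grasp; the last joint's range is limited). The gripper opens to 85 mm and grips with 20 to 120 N. Pads are 22 mm wide; open, the fingers measure 114 mm over their backs; the gripper's body (76 mm by 85 mm) begins 54 mm behind the grasp point. The pads swing forward as they close: fully open they stand 13 mm farther back than shut.
Start: joints at [-1.5, 0.181, 1.607, -0, 1.354, -0.206], TCP at [157.151, -553.123, 231.288] pointing down, gripper open.
Joint ranges: [-2.99, 2.99], [-0.89, 2.07], [0.3, 2.58], [-1.14, 4.28], [0, 2.63], [-3.12, 3.12]. Speed limits (rad/s): [2.57, 2.57, 3.01, 3.14, 3.14, 3.14].

## Interface

Orientations are given as a rotation vector (axis times angle).
In Python, from plant import r gives the robot as it stands.
- The arm moves only by the tool apply_moves, never from a script. Its argument "targets" is a list of rows, each a list of 2 entries, a list of its own where there are three numbers: the shift along the tool's x, y, z each as a share of 0.02 m, from -1 to 1, then the turn about the tool's z as a share of 4 degrees, from -1 to 1. In form: [[[x, y, z], twist], ...]. A call has exactly 10 rows; each row shifts and turns the commanded pose from where the row before left it, along the tool's axes as they then stand; what a row does not reach is not made up. A row lasts 1/8 s, in which the tool goes at most 62.5 mm and 10.7 degrees, less where a joint would pass 70% of its speed; a pose out of reach is approached as far as the arm can. A call with a number of a shift or a turn outside -1 to 1 is refused whole. A call with a gripper value outside its range is refused whole. "claw" is the opening, from 0 (shut) to 1 (fully open), set as the call begins (left out, the last holds). The fingers move at their own pace and stop on an object; "force" is the grip in N (left out, the last holds). Time passes only in rows, so rows that do not move let the fingers close, or fill a call up. It gives the time, the measured TCP pose, the force, the opening and the grip force at its end, in the units of the state.
- r.sense(): the state, without advancing time (a new reading comes with each control period).
- r.get_image(name): name is "scene" or "side" or "wrist"; returns the picture (400x640x3 uint8, red, green, blue); there is no depth.
- r.get_calibration(name): a dict with "mtx" (3x3 intrinsics, pixels), "eye" and "orientation" of the camera in the world. Camera axes: x right, y up, looking along -z (the intrinsics and any distortion apply to the point x, -y, -z); pixel columns grow to the right and rows downward; lengths in mm; the calibration is good to about 2 mm. The wrist camera is an equidistant fisheye: a pixel r from the principal point sees the ray r / f radians off the axis. A picture is of the moment at which its call begins: read the wrist's pose just before it. get_calibration takes no time and is no camera call; for the wrist camera it gives the pose at the moment of the call.
- r.finish_job(): hands the job in; it is judged then, once.
The state is a dict: "time_s": time; "qpos": joint angles; "joint_velocities": joint speeds; "effort": joint torques, N m; "position": TCP position; "eef_rot": TCP orientation; "ft_force": force on the tool from outside, world axes, zero at the start; "torque": the same for the moment, N m; "width": finger opening in mm; "finger_force": force on a finger pad.
Only numpy, scipy, OpenCV 4.12 (cv2) and the standard library are available. Lean on these libraries where they do the work, as an engineer would, in place of code of your own. Each camera call takes 0.05 s, during which the arm holds its last target. There are 200 camera calls.

## Working session

There is one attempt and no reset: what is moved stays moved. The work goes in short steps, Python scripts to look and compute and a tool call to move; the robot and the scene stay as the last step left them, time stands still between calls to the robot, and variables do not carry over. Pictures are saved under pics/ and viewed, at most 10 in all, crops included, and the job is handed in when it is done.

Besides the shell and the picture viewer there is one more tool, called after "Emit:" as name([rows], argument=value, ...), one row to a line, values as JSON. apply_moves: Moves the arm, as the interface text tells. Its arguments: {"type":"object","properties":{"targets":{"type":"array","items":{"type":"array"}},"claw":{"type":"number"},"force":{"type":"number"}},"required":["targets"]}

```bash
ls; mkdir -p pics; python3 - <<'E'
from plant import r
import cv2
for n in("scene","side"):
    cv2.imwrite(f"pics/{n}0.png",r.get_image(n)[:,:,::-1]); c=r.get_calibration(n); print(n,c)
s=r.sense(); print(s)
E
```

```text
pics
scene {'mtx': array([[474.98287581,   0.        , 323.17060332],
       [  0.        , 474.98287581, 204.5841545 ],
       [  0.        ,   0.        ,   1.        ]]), 'eye': array([ 927.4028951 ,  794.35678759, 1490.66951758]), 'orientation': array([0.23089847, 0.79835767, 2.5285277 ])}
side {'mtx': array([[491.14488236,   0.        , 317.40520659],
       [  0.        , 491.14488236, 197.80117304],
       [  0.        ,   0.        ,   1.        ]]), 'eye': array([  59.01820965,  900.95476274, 1166.8831891 ]), 'orientation': array([ 0.20805961, -1.0330833 , -2.57937144])}
{'time_s': 0.1, 'qpos': array([-1.50028147e+00,  1.81446475e-01,  1.60790286e+00,  2.52043395e-05,
        1.35379122e+00, -2.06322584e-01]), 'joint_velocities': array([-2.47468704e-04, -2.92722825e-03, -1.69879418e-03, -5.69120592e-05,
       -8.85745695e-04,  8.78983354e-04]), 'effort': array([ 9.46581313e-04, -4.45878983e+01, -3.52237451e+01, -9.14387192e-05,
        4.15385075e-03, -2.09667569e-06]), 'position': array([ 157.13300995, -552.60623322,  230.48812728]), 'eef_rot': array([-3.11001789e+00, -4.33246620e-01, -2.03443514e-04]), 'ft_force': array([-0.33567124, -0.18649645, -1.37640109]), 'torque': array([ 0.05037532, -0.03685023, -0.00540191]), 'finger_force': 0.0, 'width': 85.45149957997681}
```

View pics/scene0.png

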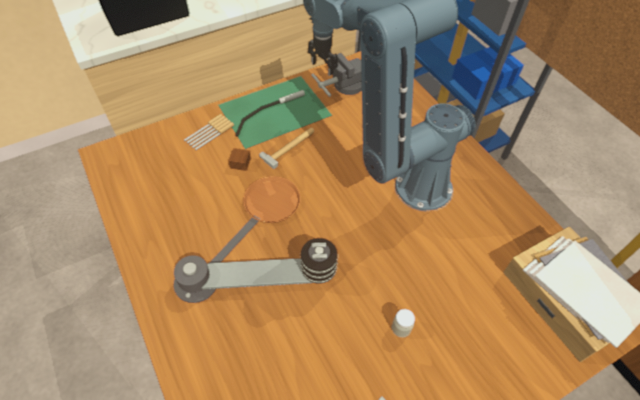

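View pics/side0.png

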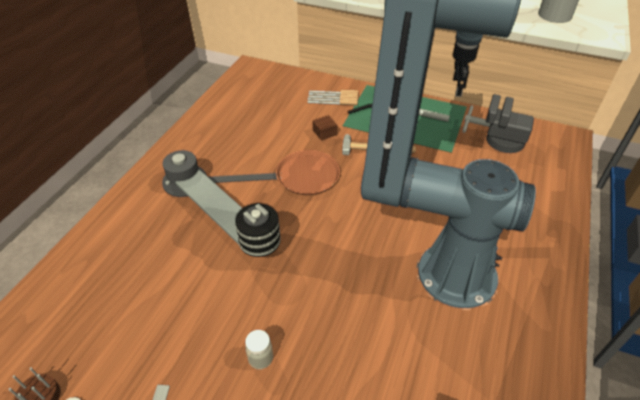

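Both views show the vise drum (scene 319,260; side 258,228), the copper tray (271,200; 307,172), and the hub (192,272; 180,165). The jar is clear of the path.

```bash
cat > h.py <<'E'
import numpy as np, cv2
from scipy.spatial.transform import Rotation as R
from scipy.optimize import least_squares
def ray(c,uv):
    uv=np.atleast_2d(np.float64(uv)); m=c["mtx"]
    d=np.c_[(uv[:,0]-m[0,2])/m[0,0],-(uv[:,1]-m[1,2])/m[1,1],-np.ones(len(uv))]
    return R.from_rotvec(c["orientation"]).apply(d)
def plane(c,uv,z):
    d=ray(c,uv); e=np.array(c["eye"]); return e+d*((z-e[2])/d[:,2])[:,None]
def proj(c,p):
    q=R.from_rotvec(c["orientation"]).inv().apply(np.atleast_2d(p)-c["eye"]); m=c["mtx"]
    return np.c_[m[0,2]-m[0,0]*q[:,0]/q[:,2], m[1,2]+m[1,1]*q[:,1]/q[:,2]]
def tri(cs,uvs):
    A=0;b=0
    for c,uv in zip(cs,uvs):
        d=ray(c,uv)[0]; d/=np.linalg.norm(d); P=np.eye(3)-np.outer(d,d); A=A+P; b=b+P@c["eye"]
    return np.linalg.solve(A,b)
def circ(p,r=None):
    x0=[*p[:,:2].mean(0)]+([] if r else [60])
    s=least_squares(lambda x:np.hypot(p[:,0]-x[0],p[:,1]-x[1])-(r or x[2]),x0,loss="soft_l1",f_scale=2)
    return s.x, np.abs(s.fun).mean()
E
python3 - <<'E'
from plant import r
from h import *
roi={"scene":dict(tray=(235,170,308,230),drum=(285,225,350,295),hub=(165,245,225,310)),"side":dict(tray=(270,140,350,200),drum=(225,190,290,265),hub=(155,140,205,205))}
tiles=[]
for n in("scene","side"):
    c=r.get_calibration(n); im=cv2.imread(f"pics/{n}0.png"); hsv=cv2.cvtColor(im,cv2.COLOR_BGR2HSV)
    x0,y0,x1,y1=roi[n]["tray"]
    t=(307,172) if n=="side" else (271,205); print(n,"tray",hsv[t[1],t[0]],"wood",hsv[y0+2,x0+2],hsv[y1-3,x1-3])
    for k in roi[n]:
        x0,y0,x1,y1=roi[n][k]; tiles.append(cv2.resize(im[y0:y1,x0:x1],(260,260),interpolation=cv2.INTER_CUBIC))
cv2.imwrite("pics/crops.png",np.vstack([np.hstack(tiles[:3]),np.hstack(tiles[3:])]))
E
```

```text
scene tray [ 14 161 196] wood [ 15 165 189] [ 16 164 205]
side tray [ 11 154 181] wood [ 12 153 178] [ 12 153 188]
```

View pics/crops.png

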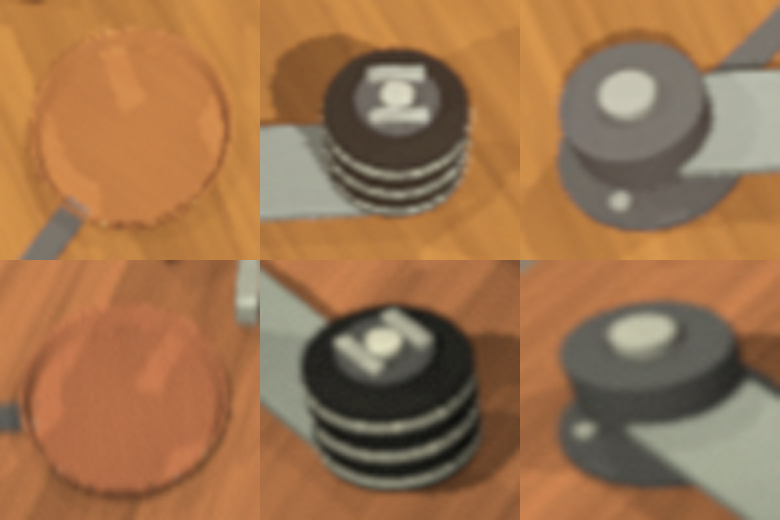

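The crops show clear centres: the workpiece on the vise at scene (319.3,250.3) and side (255.3,213.4), and the hub knob at (189.7,268.3) and (178.5,158.3). The tray rim ellipse is centred at (271.8,199.3) and (309.5,172.0).

```bash
python3 - <<'E'
from plant import r
from h import *
np.set_printoptions(precision=1,suppress=True)
cs=[r.get_calibration(n) for n in("scene","side")]
M=dict(work=[(319.25,250.3),(255.25,213.4)],hub=[(189.7,268.25),(178.5,158.25)],tray=[(271.8,199.3),(309.5,172.)])
P={}
for k,u in M.items():
    P[k]=tri(cs,u); print(k,P[k],[proj(c,P[k])[0]-v for c,v in zip(cs,u)])
for k in("work","tray"): print(k,np.linalg.norm((P[k]-P["hub"])[:2]))
# tray rim contour points via extremes, and drum dark-mask circle at z=160
for i,n in enumerate(("scene","side")):
    im=cv2.imread(f"pics/{n}0.png"); print(n,"tray@20",plane(cs[i],M["tray"][i],20)[0])
    hsv=cv2.cvtColor(im,cv2.COLOR_BGR2HSV)
# joint fit: pivot, two angles, heights
def f(x):
    px,py,a,b,zw,zh=x
    p=np.array([px,py]); 
    W=[*(p+420*np.array([np.cos(a),np.sin(a)])),zw]; T=[*(p+420*np.array([np.cos(b),np.sin(b)])),20]; H=[px,py,zh]
    return np.concatenate([proj(c,Q)[0]-M[k][i] for i,c in enumerate(cs) for k,Q in(("work",W),("hub",H),("tray",T))])
h=P["hub"]; ang=lambda k:np.arctan2(*(P[k]-h)[1::-1]) % (2*np.pi)
s=least_squares(f,[*h[:2],ang("work"),ang("tray"),P["work"][2],h[2]],x_scale=[100,100,.1,.1,100,100])
x=s.x; print(x,np.degrees(x[2:4]),"swing",x[3]-x[2],420*(x[3]-x[2])); print(s.fun)
for a in x[2:4]: print(x[:2]+420*np.array([np.cos(a),np.sin(a)]))
E
```

```text
work [552.4 143.7 179. ] [array([0. , 0.1]), array([ 0.1, -0.1])]
hub [932.8 -37.6 102.6] [array([0. , 0.1]), array([ 0.1, -0.1])]
tray [ 553.4 -229.5    4.4] [array([-0. , -0.2]), array([-0.2,  0.2])]
work 421.4144845072378
tray 425.19774995107304
scene tray@20 [ 557.7 -217.7   20. ]
side tray@20 [ 546.7 -215.5   20. ]
[931.9 -37.1   2.7   3.6 178.6 103.4] [154.6 205.5] swing 0.8884590064654838 373.1527827155032
[-0.1  0.1  0.3 -0.   1.2 -0.5  0.  -0.1  0.2 -0.1 -1.4 -0.8]
[552.6 143.4]
[ 552.6 -217.6]
```

Emit:
apply_moves([
  [[0.9, -0.8, 0], 1],
  [[0.85, -0.85, 0], 1],
  [[0.8, -0.9, 0], 1],
  [[0.7, -0.95, 0], 0.96],
  [[0.65, -1, 0], 0],
  [[0.65, -1, 0], 0],
  [[0.65, -1, 0], 0],
  [[0.65, -1, 0], 0],
  [[0.65, -1, 0], 0],
  [[0.65, -1, 0], 0],
], claw=0, force=40)

```text
time_s: 1.35
position: [287.9, -351.4, 231.3]
eef_rot: [3.142, 0.002, 0.0]
ft_force: [-0.2, -0.3, -0.2]
width: 0.2
finger_force: 0.0
```

Emit:
apply_moves([
  [[0.65, -1, 0], 0],
  [[0.65, -1, 0], 0],
  [[0.65, -1, 0], 0],
  [[0.65, -1, 0], 0],
  [[0.65, -1, 0], 0],
  [[0.65, -1, 0], 0],
  [[0.65, -1, 0], 0],
  [[0.5, -1, 0], 0],
  [[0, -1, 0], 0],
  [[0, -1, 0], 0],
])

```text
time_s: 2.6
position: [387.8, -151.3, 231.1]
eef_rot: [-3.141, -0.002, 0.001]
ft_force: [-1.2, -0.8, 0.2]
width: -0.1
finger_force: 0.0
```

```bash
python3 - <<'E'
from plant import r
import cv2,json,numpy as np
s=r.sense(); print(s["time_s"],s["position"],s["eef_rot"],s["ft_force"],s["width"])
c=r.get_calibration("wrist"); cv2.imwrite("pics/w1.png",r.get_image("wrist")[:,:,::-1])
json.dump({k:np.array(v).tolist() for k,v in c.items()},open("w1.json","w")); print(c)
E
```

```text
2.6 [ 387.80218086 -151.31720896  231.14095923] [-3.14141928e+00 -1.88006652e-03  6.62969586e-04] [-1.24529349 -0.84961277  0.19742521] -0.1118475627504636
{'mtx': array([[309.70691629,   0.        , 324.92517697],
       [  0.        , 309.70691629, 202.08460112],
       [  0.        ,   0.        ,   1.        ]]), 'eye': array([ 460.50743239, -150.41154577,  373.41540735]), 'orientation': array([-0.22980987,  0.22886552, -1.55602405])}
```

View pics/w1.png

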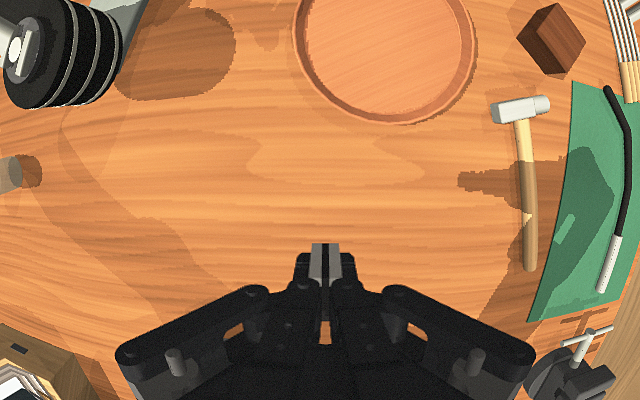

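The wrist view shows the tray's outer rim through about (293,30), (325,100), (400,125), (465,88) and (477,40). The drum is at upper left and the hammer and block at right.

```bash
cat >> h.py <<'E'
def fplane(c,uv,z):
    m=np.array(c["mtx"]); uv=np.atleast_2d(np.float64(uv)); dx=uv[:,0]-m[0,2]; dy=uv[:,1]-m[1,2]; rr=np.hypot(dx,dy); t=rr/m[0,0]
    d=R.from_rotvec(c["orientation"]).apply(np.c_[dx/rr*np.sin(t),-dy/rr*np.sin(t),-np.cos(t)]); e=np.array(c["eye"])
    return e+d*((z-e[2])/d[:,2])[:,None]
E
python3 - <<'E'
from h import *; import json
np.set_printoptions(precision=1,suppress=True)
c=json.load(open("w1.json"))
p=fplane(c,[(293,30),(301,68),(325,100),(360,119),(400,125),(440,114),(465,88),(477,40)],20)
print(circ(p),circ(p,110)); print(p[:,:2])
t,_=circ(p,110); piv=np.array([931.9,-37.1]); print(np.linalg.norm(t-piv),np.arctan2(*(t-piv)[::-1])%(2*np.pi))
print("work", fplane(c,[(14,47)],180))
E
```

```text
(array([ 556.6, -224.8,  110.7]), np.float64(0.5444568811035335)) (array([ 555.7, -224.8]), np.float64(0.7147495815629838))
[[ 556.4 -114.3]
 [ 510.8 -123.6]
 [ 473.7 -150.5]
 [ 452.5 -190.2]
 [ 447.1 -237. ]
 [ 462.9 -286.1]
 [ 497.3 -318.2]
 [ 560.6 -335.2]]
420.4125048829638 3.604368035635277
work [[554.3 143.1 180. ]]
```

Emit:
apply_moves([
  [[0, -1, 0], 0],
  [[0, -1, 0], 0],
  [[0, -1, 0], 0],
  [[0, -1, 0], 0],
  [[0, -1, 0], 0],
  [[0, -1, 0], 0],
  [[0, -1, 0], 0],
  [[0, -1, 0], 0],
  [[0, -1, 0], 0],
  [[0, -1, 0], 0],
])

```text
time_s: 3.9
position: [387.7, 47.9, 231.3]
eef_rot: [3.141, 0.001, 0.0]
ft_force: [0.9, 0.6, -0.1]
width: -0.3
finger_force: 0.0
```

```bash
python3 - <<'E'
from plant import r
from h import *
print(tri([r.get_calibration(n) for n in("scene","side")],[(404,316),(258,340)]))
E
```

```text
[407.58368666 430.83284825  84.89726766]
```

Emit:
apply_moves([
  [[0, -1, 0], 0],
  [[0, -1, 0], 0],
  [[0, -1, 0], 0],
  [[0, -1, 0], 0],
  [[0, -1, 0], 0],
  [[0.5, -1, 0], 0],
  [[1, -1, 0], 0],
  [[1, -1, 0], 0],
  [[1, -1, 0], 0],
  [[1, -1, 0], 0],
])

```text
time_s: 5.15
position: [478.3, 247.8, 231.2]
eef_rot: [3.141, 0.001, -0.0]
ft_force: [0.3, -0.1, 0.3]
width: -0.1
finger_force: 0.0
```

Emit:
apply_moves([
  [[1, 0, 0], 0],
  [[1, 0, 0], 0],
  [[1, 0, 0.8], 0],
  [[1, 0, 1], 0],
  [[1, 0, 1], 0],
  [[0.55, 0, 1], 0],
  [[0, 0, 0.5], 0],
  [[0, 0.5, 0], 0],
  [[0, 0.5, 0], 0],
  [[0, 0, 0], 0],
])

```text
time_s: 6.4
position: [589.5, 226.5, 146.5]
eef_rot: [-3.141, 0.001, -0.003]
ft_force: [-0.5, 0.5, 0.3]
width: -0.1
finger_force: 0.0
```

```bash
python3 - <<'E'
from plant import r
import cv2,numpy as np
s=r.sense(); print(s["time_s"],s["position"],s["ft_force"])
a=r.get_image("scene")[150:350,200:440,::-1]; b=r.get_image("side")[120:320,150:390,::-1]
cv2.imwrite("pics/p1.png",cv2.resize(np.hstack([a,b]),None,fx=1.66,fy=1.66))
E
```

```text
6.4 [589.50095087 226.45301217 146.53517339] [-0.51994731  0.53385413  0.28595238]
```

View pics/p1.png

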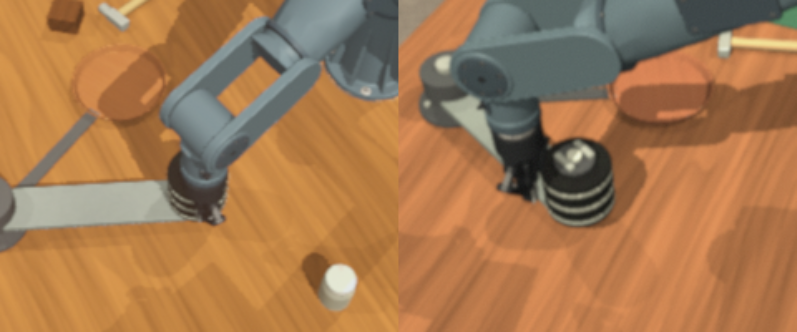

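The closed finger stands about 15 mm behind the drum on its left side, and the path is clear. I'm launching now.

Emit:
apply_moves([
  [[-0.17, 0.36, 0], 0],
  [[-0.107, 0.226, 0], 0],
  [[-0.107, 0.226, 0], 0],
  [[-0.107, 0.226, 0], 0],
  [[-0.107, 0.226, 0], 0],
  [[-0.1, 0.229, 0], 0],
  [[-0.1, 0.229, 0], 0],
  [[-0.095, 0.231, 0], 0],
  [[-0.09, 0.233, 0], 0],
  [[-0.09, 0.233, 0], 0],
])

```text
time_s: 7.75
position: [567.6, 178.6, 145.3]
eef_rot: [3.141, 0.0, 0.0]
ft_force: [-0.2, -0.9, -0.0]
width: 0.3
finger_force: 0.1
```

```bash
cat > snap.py <<'E'
# take side+scene pictures, find the vise head's bright round workpiece by template from the first pictures
from plant import r
from h import *
import sys
piv=np.array([931.9,-37.1]); TR=3.604
def snap(tag,names=("scene","side")):
    s=r.sense(); print("t",s["time_s"],"tcp",np.round(s["position"],1),"F",np.round(s["ft_force"],2))
    for n in names:
        t=r.sense()["time_s"]; im=r.get_image(n)[:,:,::-1]; c=r.get_calibration(n); cv2.imwrite(f"pics/{tag}_{n}.png",im)
        # candidate head positions along the arc; score a small patch of low saturation, bright pixels
        hsv=cv2.cvtColor(im,cv2.COLOR_BGR2HSV); m=((hsv[:,:,1]<60)&(hsv[:,:,2]>170)).astype(np.float32)
        A=np.arange(2.6,3.9,.002); q=proj(c,np.c_[piv[0]+420*np.cos(A),piv[1]+420*np.sin(A),np.full(len(A),179.)])
        g=cv2.GaussianBlur(m,(0,0),3); v=np.array([g[int(round(y)),int(round(x))] for x,y in q]); i=v.argmax()
        near=np.abs(np.stack(np.meshgrid(np.arange(640),np.arange(400)),-1)-q[i]).max(-1)<11
        ys,xs=np.nonzero((m>0)&near); u=(xs.mean(),ys.mean()) if len(xs) else q[i]
        p=plane(c,u,179)[0][:2]-piv; a=np.arctan2(p[1],p[0])%(2*np.pi)
        print(n,round(t,3),"score",round(float(v[i]),2),"px",np.round(u,1),"a",round(a,4),"rad",round(np.hypot(*p),1),"to go mm",round((TR-a)*420,1),"xy",np.round(p+piv,1))
if __name__=="__main__": snap(sys.argv[1])
E
python3 snap.py a1
```

```text
t 7.75 tcp [567.6 178.6 145.3] F [-0.2  -0.9  -0.04]
scene 7.75 score 0.0 px [272.8 162.3] a 3.632 rad 463.1 to go mm -11.8 xy [ 523.3 -255.2]
side 7.8 score 0.41 px [266.8 208. ] a 2.7792 rad 427.5 to go mm 346.4 xy [532.2 114.5]
```

Emit:
apply_moves([
  [[-0.5, -0.2, 0], 0],
  [[-1, 0, 0], 0],
  [[-1, 0, 0], 0],
  [[-1, 0, 0], 0],
  [[-1, 0, 0], 0],
  [[-1, 0.3, 0], 0],
  [[-1, 0.6, 0], 0],
  [[-1, 1, 0], 0],
  [[-0.9, 1, 0], 0],
  [[0, 1, 0], 0],
])

```text
time_s: 9.1
position: [397.9, 105.0, 145.1]
eef_rot: [-3.141, -0.002, 0.001]
ft_force: [0.7, -0.2, 1.1]
width: 0.2
finger_force: 0.0
```

```bash
python3 snap.py a2
```

```text
t 9.1 tcp [397.9 105.  145.1] F [ 0.68 -0.23  1.12]
scene 9.1 score 0.77 px [311.4 219. ] a 2.9885 rad 419.3 to go mm 258.5 xy [517.5  26.8]
side 9.15 score 0.81 px [285.1 188. ] a 2.9903 rad 418.7 to go mm 257.8 xy [518.  26.]
```

Emit:
apply_moves([
  [[0, 1, 0], 0],
  [[0, 1, 0], 0],
  [[0, 1, 0], 0],
  [[0, 1, 0], 0],
  [[0, 1, 0], 0],
  [[0, 1, 0], 0],
  [[0, 1, 0], 0],
  [[0, 1, 0], 0],
  [[0, 1, 0], 0],
  [[0, 1, 0], 0],
])

```text
time_s: 10.45
position: [400.0, -94.9, 145.3]
eef_rot: [-3.141, -0.001, -0.001]
ft_force: [0.1, 0.3, 0.4]
width: -0.0
finger_force: 0.0
```

```bash
python3 snap.py a3
```

```text
t 10.45 tcp [400.  -94.9 145.3] F [0.11 0.31 0.38]
scene 10.45 score 0.72 px [302.1 202.3] a 3.1677 rad 418.9 to go mm 183.3 xy [513.1 -48. ]
side 10.5 score 0.78 px [296.9 171.8] a 3.1672 rad 418.2 to go mm 183.4 xy [513.9 -47.8]
```

Emit:
apply_moves([
  [[0, 1, 0], 0],
  [[0, 1, 0], 0],
  [[0, 1, 0], 0],
  [[0, 1, 0], 0],
  [[0, 1, 0], 0],
  [[0, 1, 0], 0],
  [[0.5, 1, 0], 0],
  [[1, 1, 0], 0],
  [[1, 1, 0], 0],
  [[1, 0.8, 0], 0],
])

```text
time_s: 11.8
position: [470.5, -292.2, 145.1]
eef_rot: [-3.141, 0.0, 0.0]
ft_force: [-0.0, 0.3, -0.2]
width: 0.1
finger_force: 0.0
```

```bash
python3 snap.py a4
```

```text
t 11.8 tcp [ 470.5 -292.2  145.1] F [-0.01  0.31 -0.21]
scene 11.8 score 0.74 px [292.2 189.9] a 3.318 rad 420.0 to go mm 120.1 xy [ 518.4 -110.8]
side 11.85 score 0.8 px [303.6 158.1] a 3.3178 rad 419.2 to go mm 120.2 xy [ 519.2 -110.6]
```

Emit:
apply_moves([
  [[1, 0, 0], 0],
  [[1, 0, 0], 0],
  [[1, 0, 0], 0],
  [[1, 0, 0], 0],
  [[1, -0.3, 0], 0],
  [[0.55, -0.5, 0], 0],
  [[0, 0, 0], 0],
  [[0, 0, 0], 0],
  [[0, 0, 0], 0],
  [[0, 0, 0], 0],
])

```text
time_s: 13.15
position: [580.5, -275.4, 145.4]
eef_rot: [3.141, -0.0, 0.0]
ft_force: [-0.2, -0.5, -0.2]
width: 0.1
finger_force: 0.0
```

```bash
python3 snap.py a5
```

```text
t 13.15 tcp [ 580.5 -275.4  145.4] F [-0.24 -0.51 -0.18]
scene 13.15 score 0.73 px [282.1 180.8] a 3.4472 rad 419.9 to go mm 65.9 xy [ 531.5 -163.4]
side 13.2 score 0.77 px [306.2 146.7] a 3.4443 rad 418.4 to go mm 67.1 xy [ 532.5 -161.8]
```

Emit:
apply_moves([
  [[0, 0, 0], 0],
  [[0, 0, 0], 0],
  [[0, 0, 0], 0],
  [[0, 0, 0], 0],
  [[0, 0, 0], 0],
  [[0, 0, 0], 0],
  [[0, 0, 0], 0],
  [[0, 0, 0], 0],
  [[0, 0, 0], 0],
  [[0.04, 0.08, 0], 0],
])

```text
time_s: 14.5
position: [581.6, -276.6, 145.3]
eef_rot: [-3.142, -0.001, 0.0]
ft_force: [-0.7, 0.6, 0.4]
width: 0.1
finger_force: 0.0
```

Emit:
apply_moves([
  [[0.04, 0.08, 0], 0],
  [[0.04, 0.08, 0], 0],
  [[0.04, 0.08, 0], 0],
  [[0.04, 0.08, 0], 0],
  [[0.04, 0.08, 0], 0],
  [[0.04, 0.08, 0], 0],
  [[0.04, 0.08, 0], 0],
  [[0.04, 0.08, 0], 0],
  [[0.04, 0.08, 0], 0],
  [[0.04, 0.08, 0], 0],
])

```text
time_s: 15.75
position: [589.6, -292.7, 145.3]
eef_rot: [-3.142, -0.001, 0.0]
ft_force: [0.8, -0.2, 0.5]
width: -0.2
finger_force: 0.0
```

```bash
python3 snap.py a6
```

```text
t 15.75 tcp [ 589.6 -292.7  145.3] F [ 0.81 -0.17  0.5 ]
scene 15.75 score 0.67 px [268.9 170.8] a 3.6042 rad 423.9 to go mm -0.1 xy [ 552.6 -226.3]
side 15.8 score 0.76 px [305.8 133.7] a 3.5969 rad 415.8 to go mm 3.0 xy [ 558.5 -219.9]
```

Emit:
apply_moves([
  [[0.06, 0.12, 0], 0],
  [[0.2, 0.4, 0], 0],
  [[0.3, 0.6, 0], 0],
  [[0.3, 0.6, 0], 0],
  [[0, 0, 0], 0],
  [[0, 0, 0], 0],
  [[0, 0, 0], 0],
  [[0, 0, 0], 0],
  [[0, 0, 0], 0],
  [[0, 0, 0], 0],
])

```text
time_s: 17.1
position: [606.8, -326.9, 145.4]
eef_rot: [3.142, 0.001, 0.0]
ft_force: [1.1, 0.6, 0.2]
width: 0.3
finger_force: 0.0
```

```bash
python3 snap.py a7
```

```text
t 17.1 tcp [ 606.8 -326.9  145.4] F [1.15 0.59 0.16]
scene 17.1 score 0.7 px [268.6 170.6] a 3.6069 rad 423.8 to go mm -1.2 xy [ 553.1 -227.3]
side 17.15 score 0.73 px [305.9 133.5] a 3.5998 rad 416.2 to go mm 1.7 xy [ 558.6 -221.2]
```

Emit:
apply_moves([
  [[0, 1, 0], 0],
  [[0, 1, 0], 0],
  [[0, 0.5, -1], 0],
  [[0, 0, -1], 0],
  [[0, 0, 0], 0],
  [[0, 0, 0], 0],
  [[0, 0, 0], 0],
  [[0, 0, 0], 0],
  [[0, 0, 0], 0],
  [[0, 0, 0], 0],
])

```text
time_s: 18.45
position: [606.8, -376.9, 185.2]
eef_rot: [-3.141, -0.001, 0.0]
ft_force: [-0.3, 1.0, 0.1]
width: -0.0
finger_force: 0.0
```

Emit:
apply_moves([
  [[0, 0, 0], 0],
  [[0, 0, 0], 0],
  [[0, 0, 0], 0],
  [[0, 0, 0], 0],
  [[0, 0, 0], 0],
  [[0, 0, 0], 0],
  [[0, 0, 0], 0],
  [[0, 0, 0], 0],
  [[0, 0, 0], 0],
  [[0, 0, 0], 0],
])

```text
time_s: 19.7
position: [606.8, -377.0, 185.3]
eef_rot: [-3.142, -0.001, 0.0]
ft_force: [-0.1, -0.1, -0.4]
width: -0.4
finger_force: 0.0
```

Emit:
apply_moves([
  [[0, 0, 0], 0],
  [[0, 0, 0], 0],
  [[0, 0, 0], 0],
  [[0, 0, 0], 0],
  [[0, 0, 0], 0],
  [[0, 0, 0], 0],
  [[0, 0, 0], 0],
  [[0, 0, 0], 0],
  [[0, 0, 0], 0],
  [[0, 0, 0], 0],
])

```text
time_s: 20.95
position: [606.8, -377.0, 185.3]
eef_rot: [-3.142, -0.001, -0.0]
ft_force: [0.4, -0.9, 0.9]
width: -0.4
finger_force: 0.0
```

Emit:
apply_moves([
  [[0, 0, 0], 0],
  [[0, 0, 0], 0],
  [[0, 0, 0], 0],
  [[0, 0, 0], 0],
  [[0, 0, 0], 0],
  [[0, 0, 0], 0],
  [[0, 0, 0], 0],
  [[0, 0, 0], 0],
  [[0, 0, 0], 0],
  [[0, 0, 0], 0],
])

```text
time_s: 22.2
position: [606.8, -377.0, 185.3]
eef_rot: [-3.142, -0.001, -0.0]
ft_force: [-0.2, -0.4, 0.1]
width: 0.4
finger_force: 0.0
```

```bash
python3 snap.py a8; python3 -c "
import cv2,numpy as np
cv2.imwrite('pics/end.png',np.hstack([cv2.resize(cv2.imread(f'pics/a8_{n}.png')[y:y+130,x:x+130],(390,390)) for n,x,y in(('scene',205,125),('side',245,95))]))"
```

```text
t 22.2 tcp [ 606.8 -377.   185.3] F [-0.2  -0.38  0.14]
scene 22.2 score 0.7 px [268.6 170.6] a 3.6069 rad 423.8 to go mm -1.2 xy [ 553.1 -227.3]
side 22.25 score 0.74 px [306.1 133.4] a 3.6002 rad 416.7 to go mm 1.6 xy [ 558.2 -221.6]
```

View pics/end.png

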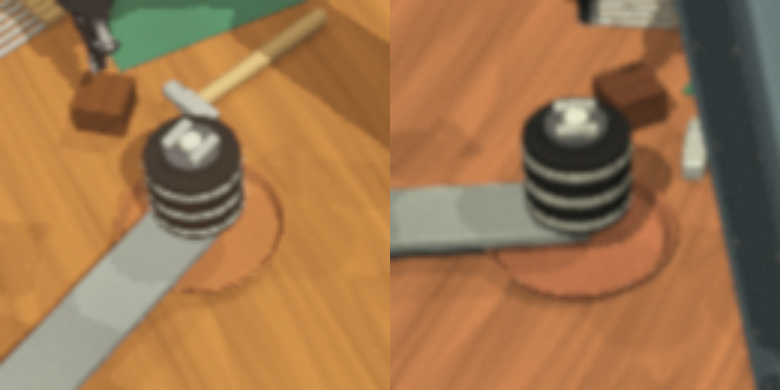

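The vise hasn't moved for 5 s. It stands over the tray within about 2 mm of centre along the swing, and the robot is well clear.

```bash
python3 -c "
from plant import r
print(r.finish_job())"
```

```text
the job is handed in; nothing more can be done
None
```

The vise is at rest over the copper tray, about 2 mm from centre along the swing by camera, with the robot clear of it for the last 5 s; I handed the job in at about 22 s.

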